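Tip the sorted hardware into the parts bin with the tipper's stick

TASK

Slide the empty parts bin under the tipping tray, between the stand's posts with its handle outwards, until it touches the stand's rear bar. Then take the ball of the spring-centred stick, feel for the direction in which it runs and, without forcing it sideways, tilt it away from you as far as it goes; hold it fully over for about two seconds so that all three pieces of hardware slide out of the tray into the bin, and let the stick go back to centre. Leave the bin where it is under the tray and disturb nothing else on the bench.

Things in the scene. Friction and masses are not known exactly. Their poses are not given: they have to be found in the camera images.
- tipper: fixed stand of the tipping tray, origin on the bench below the tray's hinge line; +x points into the stand, -x is the open side where the bin goes in and the tray pours, y runs along the hinge line. Posts at y = +-118 mm (20 mm thick, 235 mm high) leave 216 mm between them; feet 22 mm high, x -30 to +100 mm, leave 206 mm. A black drive box sits outside the +y post, 162 to 238 mm high, out to y = 225 mm.
- bar_face (a point): middle of the rear bar's near face, 25 mm above the bench, 20 mm on the +x side of the tipper's origin; axes as the tipper's. The bar is 30 mm square and runs along y. The bin's far wall stops against it; the bin's origin is then 85 mm on the -x side of this point (x = -65 mm, y = 0 from the tipper's origin).
- tray (a joint): tilt of the aluminium tray, rad: 0 level, grows as its open -x end tips down; it follows the stick at 2.9 times the stick's angle (1.04 when fully over). Tray 160 mm long in x, 156 mm wide, 50 mm deep, hinged at its middle 210 mm above the bench; underside 185 mm above the bench when level; pouring edge at about 120 mm when tipped.
- bin: loose grey parts bin, open-topped, outside 170 x 170 mm, 75 mm high, walls 5 mm, about 0.3 kg; slides easily on the bench. Origin at the centre of its underside, z up. A straight black bar handle sticks out of the middle of its -x wall along -x: 70 mm long (x = -85 to -155 mm), 16 mm thick in y, z = 30 to 65 mm; pinch it at x = -125 mm, z = 50 mm, fingers closing along y.
- console: fixed control box of the tipper, 150 (x) x 130 (y) x 55 mm high, with a round rubber boot (84 mm wide, up to 93 mm above the bench) in the middle of its top and a steel stick rising from it. Origin at the centre of its underside; its x axis points roughly away from the robot.
- pivot (a point): point on the console on the stick's hinge axis, in the boot, 65 mm above the bench (does not move with the stick). At rest the stick stands straight up from it; its black ball knob, 40 mm in diameter, has its centre 120 mm above this point; the steel rod below it is 12 mm thick.
- stick (a joint): tilt of the stick along its slot, rad: 0 upright (spring-centred), grows as it tilts away from the robot, stop at 0.36; towards the robot only 0.10. It runs in one straight slot, hidden by the round boot; the slot may point up to 0.9 rad to either side of the console's +x (new every time) and has to be felt. The spring asks about 9 N at the ball at full tilt.
- stick_side (a joint): bending of the stick sideways, across its slot, rad: 0 unforced, positive when the ball is pushed to the right seen looking along the slot away from the robot. Across the slot the stick is stiff: 10 N at the ball bend it 0.03 rad (3.6 mm at the ball); more than 0.045 rad, some 15 N, is forcing it.
- pulley_a: loose black pulley wheel, 60 mm in diameter, 22 mm thick, lying flat in the tray at the start; origin at the centre of its underside
- pulley_b: second pulley wheel, like the first
- spacer: loose steel spacer block 24 x 70 x 20 mm lying in the tray; origin at the centre of its underside
- oil_bottle: bystander: white bottle, 60 mm across, 160 mm high, origin under its centre
- mug: bystander: white mug, 76 mm across, 85 mm high, origin under its centre
- wrench: bystander: wrench 180 mm long lying on the bench
- tape_roll: bystander: brown tape roll, 90 mm across, 40 mm high, origin under its centre
- jar: bystander: glass jar, 70 mm across, 85 mm high, origin under its centre
- carton: bystander: cardboard carton 130 x 90 x 60 mm, origin under its centre
- screwdriver: bystander: screwdriver 200 mm long lying on the bench
Mind the look-alikes: they are no part of the job. What is shaped like the pulley_a but orange or yellow is not meant. There is more than one size of the spacer; the job needs the smaller.

How it is judged:
By the outcome, as a careful person would: the job done as asked, in the order asked, and still so for the second after the job is handed in, with the robot touching nothing.
It also fails if it takes over 70 s, if anything falls off the work surface, if the arm or the gripper's body presses on something with over 40 N, if the wrist force passes 120 N, or if a joint passes its speed limit or range.

ROBOT

A 6-joint arm with a two-finger parallel gripper is mounted at the origin on the work surface. World frame = base frame: x ahead of the robot, y to its left, z up, the work surface at z = 0. Lengths are in m, angles in rad, forces in N, time in s.
With the tool pointing down it reaches from about 0.375 to 0.9 m from the base axis. Payload 3.1 kg.
Tool frame: the origin (TCP) lies between the finger pads; the fingertips stand 19 mm ahead of it and the grasp point (between the pads) is the TCP; z points along the fingers, x is the direction in which the jaws open and shut, and the axes are right-handed (so a half turn about z gives the same grasp; the last joint's range is limited). The gripper opens to 87 mm and grips with 3 to 60 N. Pads are 19 mm wide; open, the fingers measure 117 mm over their backs; the gripper's body (75 mm by 190 mm) begins 51 mm behind the grasp point.
Start: joints at [-1.389, 0.527, 1.433, -0, 1.181, -0.178], TCP at [0.22, -0.585, 0.242] pointing down, gripper open.
Joint ranges: [-3.08, 3.08], [-0.75, 2.2], [0.22, 2.44], [-1.43, 4.57], [0, 2.65], [-2.85, 2.85]. Speed limits (rad/s): [2.79, 2.79, 3.14, 3.14, 3.14, 3.14].

INTERFACE

Orientations are given as a 3x3 rotation matrix whose columns are the frame's x, y, z axes.
In Python, from rig import get_state, imaging, order, regions_of gives the robot as it stands. The module is installed in compiled form; this text tells all that it offers.
- The arm moves only by the shell command python3 -m pendant 'ROWS'. ROWS is JSON, a list of rows, each an object with "claw": the gripper command: -1 is fully open, 1 is shut, values between are in proportion; "travel": the shift along the world's x, y, z in mm, a list of three; "dr": the turn, a rotation vector about the world's x, y, z in rad, a list of three. A call has 1 to 12 rows; each row shifts and turns the pose as measured when the row begins; what a row does not reach is not made up. A row lasts 1/12 s, in which the tool goes at most 41.7 mm and 7.16 degrees, less where a joint would pass 70% of its speed; a pose out of reach is approached as far as the arm can. A call with a gripper value outside its range is refused whole. The fingers move at their own pace and stop on an object; the grip force is fixed at half the most. Time passes only in rows, so rows that do not move let the fingers close. It gives the time, the measured TCP pose, the force and the opening at its end, in the units of the state.
- get_state(): the state, without advancing time (a new reading comes with each control period).
- imaging.snapshot(name): name is "side" or "top" or "wrist"; returns (picture, depth): 384x512x3 uint8, red, green, blue; 384x512 float32, m along the optical axis (not along the pixel's ray), 0 where there is no reading.
- imaging.camera_params(name): a dict with "camera_matrix" (3x3 intrinsics, pixels), "R" (3x3) and "t" (3): a world point X has camera coordinates R X + t. Camera axes: x right, y down, z forward; pixel columns grow to the right and rows downward; lengths in m; the calibration is good to about 2 mm. The wrist camera is an equidistant fisheye: a pixel r from the principal point sees the ray r / f radians off the axis. A picture is of the moment at which its call begins: read the wrist's pose just before it. camera_params takes no time and is no camera call; for the wrist camera it gives the pose at the moment of the call.
- order.job_done(): hands the job in, once; it reports no verdict.
Trained networks look in the newest picture that a camera, given by its name, has taken for a name from the list of things; names that differ only in an ending like _2 or _b are one class to them, and where a whole thing is asked for, a point or a joint stands for the part that bears it (a point fixed in the world has none). Each returns a list of dicts, best first, with "conf" (0 to 1); they miss things now and then, are a little off and sometimes report something else, mostly with a low value. They report only what shows in the picture. A call takes as long as a camera call. They do not tell look-alikes from the thing itself.
- regions_of(camera, label): "pixels" (384x512 bool, what is visible of it) and "extent" ([left, top, right, bottom] in pixels, round what is visible of it).
The state is a dict: "time": time; "q": joint angles; "joint_vel": joint speeds; "effort": joint torques, N m; "ee_pos": TCP position; "ee_rot": TCP orientation; "ft_force": force on the tool from outside, world axes, zero at the start; "wrist_torque": the same for the moment, N m; "finger_gap": finger opening in m.
Only numpy, scipy, OpenCV 4.12 (cv2) and the standard library are available. Lean on these libraries where they do the work, as an engineer would, in place of code of your own. Each camera call takes 0.05 s, during which the arm holds its last target.

## Working session

There is one attempt and no reset: what is moved stays moved. The work goes in short steps, Python scripts to look and compute and a shell command to move; the robot and the scene stay as the last step left them, time stands still between calls to the robot, and variables do not carry over. Pictures are saved under pics/ and viewed, and the job is handed in when it is done.

```bash
mkdir -p pics; ls
python3 - <<'E'
from rig import get_state, imaging, order, regions_of
import cv2
print(get_state())
for n in ["side","top","wrist"]:
    p,d=imaging.snapshot(n); cv2.imwrite(f"pics/{n}0.png",p[:,:,::-1])
    c=imaging.camera_params(n); print(n,c)
E
```

```text
pics
{'time': 0.0, 'q': array([-1.38950495e+00,  5.28455774e-01,  1.43388662e+00, -3.05240348e-05,
        1.18139035e+00, -1.78501044e-01]), 'joint_vel': array([-0.00072018, -0.00101589,  0.00101136,  0.00098367,  0.00041199,
       -0.00200445]), 'effort': array([-1.55799266e-04, -4.40039563e+01, -1.76589775e+01,  6.32778229e-02,
        5.82661398e-02, -1.69310256e-04]), 'ee_pos': array([ 0.21994388, -0.58429003,  0.24058296]), 'ee_rot': array([[ 3.52090389e-01, -9.35965911e-01, -4.13633145e-04],
       [-9.35963622e-01, -3.52090456e-01,  2.09992060e-03],
       [-2.11109038e-03, -3.52216283e-04, -9.99997710e-01]]), 'ft_force': array([-0.00976077,  0.49682618,  0.29455638]), 'wrist_torque': array([0.00788377, 0.01164697, 0.08604294]), 'finger_gap': 0.08762613410015198}
side {'camera_matrix': array([[386.03814576,   0.        , 252.88198609],
       [  0.        , 386.03814576, 196.53094355],
       [  0.        ,   0.        ,   1.        ]]), 'R': array([[-0.83613544, -0.54832163,  0.01486331],
       [-0.40461169,  0.59824343, -0.69166044],
       [ 0.3703605 , -0.58433568, -0.72206988]]), 't': array([0.49522678, 0.34369344, 1.11839722])}
top {'camera_matrix': array([[476.25742089,   0.        , 258.34523675],
       [  0.        , 476.25742089, 188.43873247],
       [  0.        ,   0.        ,   1.        ]]), 'R': array([[-0.00722934, -0.99990064, -0.01210177],
       [-0.98569505,  0.00916344, -0.16828934],
       [ 0.16838352,  0.01071204, -0.98566335]]), 't': array([-1.05921225e-03,  6.06442371e-01,  1.59837346e+00])}
wrist {'camera_matrix': array([[297.31863964,   0.        , 259.50779951],
       [  0.        , 297.31863964, 189.60593827],
       [  0.        ,   0.        ,   1.        ]]), 'R': array([[ 0.35119009, -0.93630227, -0.00189123],
       [-0.90766184, -0.34094198,  0.24476222],
       [-0.22981622, -0.08424146, -0.96958129]]), 't': array([-0.62352774, -0.02892535,  0.3891622 ])}
```

View pics/top0.png

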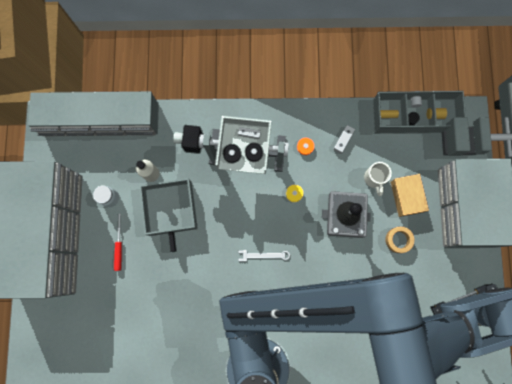

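View pics/side0.png

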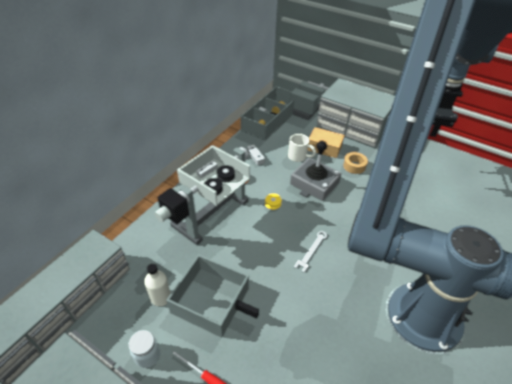

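View pics/wrist0.png

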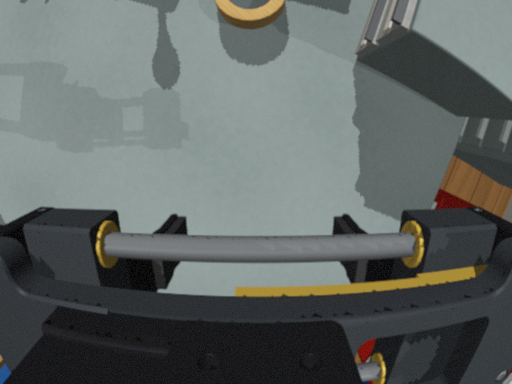

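Top view: the bin is at (168,208) with its handle at (172,240). The tray with two black pulleys and a small spacer is at (243,145), and the console stick is at (350,212). The look-alikes are the orange pulley (305,146), the yellow pulley (294,193) and the larger spacer (344,137), and none of them is needed.

```bash
cat > h.py <<'E'
import numpy as np, cv2
from rig import get_state, imaging, order, regions_of
def cloud(cam,d,c):
    K=c["camera_matrix"]; v,u=np.mgrid[0:384,0:512]
    P=np.stack([(u-K[0,2])/K[0,0]*d,(v-K[1,2])/K[1,1]*d,d],-1)
    return (P-c["t"])@c["R"]
E
python3 - <<'E'
from h import *
out={}
for n in ["top","side"]:
    p,d=imaging.snapshot(n); c=imaging.camera_params(n); W=cloud(n,d,c)
    out[n+"_W"]=W; out[n+"_p"]=p; out[n+"_d"]=d
    for l in ["bin","tipper","console","tray","stick","oil_bottle","spacer","pulley_a"]:
        for i,r in enumerate(regions_of(n,l)[:3]):
            m=r["pixels"]; q=W[m&(d>0)]
            print(n,l,round(r["conf"],2),r["extent"],m.sum(),np.percentile(q,5,axis=0).round(3),np.percentile(q,95,axis=0).round(3))
            out[f"{n}_{l}_{i}"]=m
    cv2.imwrite(f"pics/{n}_big.png",cv2.resize(p[90:280,100:410] if n=="top" else p[100:370,100:400],None,fx=2.5 if n=="top" else 2.2,fy=2.5 if n=="top" else 2.2,interpolation=cv2.INTER_CUBIC)[:,:,::-1])
np.savez("s0.npz",**out)
E
```

```text
top bin 0.81 [138.8, 177.5, 200.6, 249.7] 2972 [ 0.454  0.225 -0.002] [0.629 0.39  0.074]
top tipper 0.82 [171.2, 115.5, 288.6, 174.8] 3608 [ 0.65  -0.082  0.013] [0.801 0.221 0.239]
top tipper 0.36 [209.1, 113.3, 277.4, 174.4] 2028 [ 0.645 -0.04   0.184] [0.799 0.116 0.24 ]
top console 0.83 [322.8, 189.2, 370.7, 238.6] 1318 [ 0.444 -0.373  0.008] [ 0.584 -0.246  0.062]
top tray 0.76 [209.8, 117.2, 278.3, 174.5] 1894 [ 0.646 -0.039  0.184] [0.799 0.116 0.239]
top stick 0.68 [347.6, 203.5, 364.2, 212.9] 133 [ 0.498 -0.327  0.181] [ 0.53  -0.297  0.206]
top oil_bottle 0.75 [138.4, 160.3, 158.0, 182.3] 370 [0.644 0.351 0.019] [0.689 0.395 0.16 ]
top oil_bottle 0.64 [111.0, 229.8, 122.1, 271.7] 232 [0.342 0.472 0.01 ] [0.459 0.493 0.03 ]
top spacer 0.66 [237.5, 122.9, 259.1, 137.2] 167 [ 0.75  -0.007  0.197] [0.775 0.05  0.212]
top spacer 0.61 [337.6, 125.8, 353.2, 151.6] 235 [ 0.748 -0.339  0.02 ] [ 0.825 -0.287  0.033]
top pulley_a 0.83 [223.7, 147.7, 240.0, 165.9] 271 [0.669 0.052 0.2  ] [0.718 0.097 0.218]
top pulley_a 0.7 [284.4, 185.2, 305.1, 204.7] 224 [ 0.57  -0.156  0.014] [ 0.6
[... 737 characters left out ...]
 0.361 0.013] [0.679 0.408 0.158]
side oil_bottle 0.62 [284.0, 134.1, 312.7, 160.9] 522 [ 0.595 -0.456  0.006] [ 0.682 -0.382  0.082]
side spacer 0.61 [247.1, 144.9, 264.2, 162.1] 197 [ 0.744 -0.336  0.004] [ 0.826 -0.28   0.029]
side spacer 0.57 [194.1, 157.6, 216.8, 177.4] 192 [ 0.746 -0.01   0.19 ] [0.775 0.054 0.21 ]
side spacer 0.35 [150.4, 144.1, 250.3, 246.0] 4332 [ 0.649 -0.072  0.015] [0.798 0.233 0.237]
side pulley_a 0.73 [261.6, 193.6, 282.3, 208.3] 211 [ 0.568 -0.156  0.002] [ 0.615 -0.105  0.023]
side pulley_a 0.53 [217.5, 162.5, 231.0, 182.6] 255 [ 0.672 -0.016  0.194] [0.721 0.032 0.214]
side pulley_a 0.5 [205.7, 176.5, 223.4, 196.6] 186 [0.666 0.052 0.196] [0.716 0.09  0.215]
```

View pics/top_big.png

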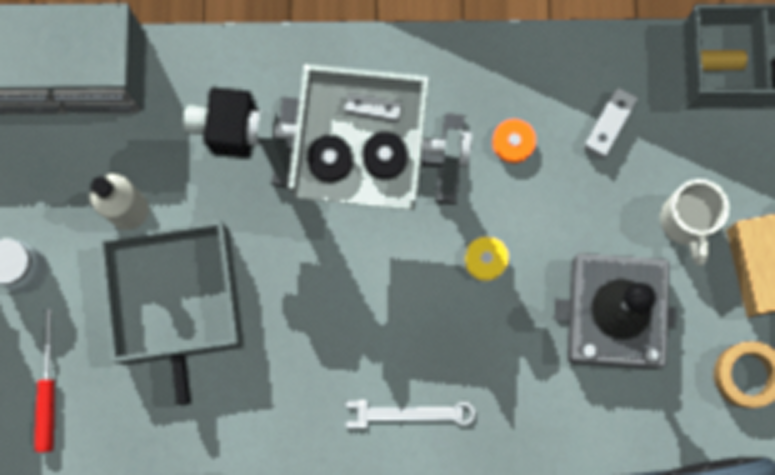

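View pics/side_big.png

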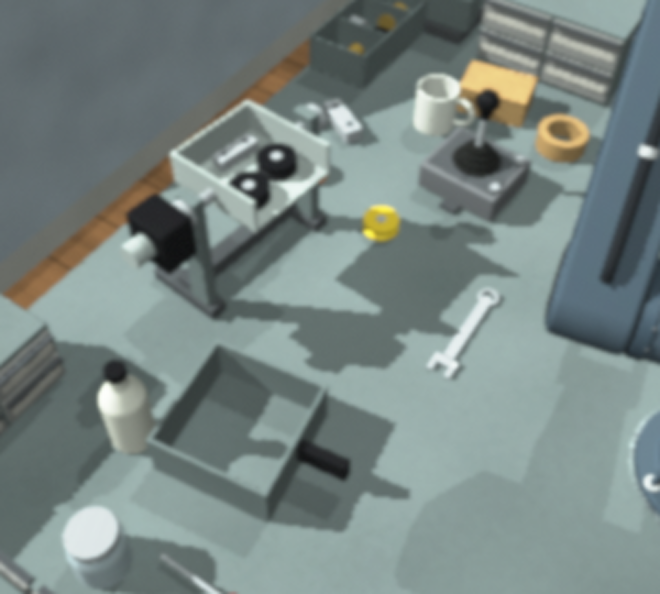

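The clean bin, the tray contents and the console match the networks' top picks. Now I'll fit poses.

Run:
```python
from h import *
from scipy.optimize import least_squares
S=np.load("s0.npz")
def near(n,lo,hi):
    W=S[n+"_W"]; return W[(S[n+"_d"]>0)&np.all((W>lo)&(W<hi),-1)]
def rect(P,name,w,h):
    r=cv2.minAreaRect((P[:,:2]*1000).astype(np.float32)); print(name,len(P),"c",np.round(r[0],1),"size",np.round(r[1],1),"ang",round(r[2],2))
for n in ["top","side"]:
    rect(near(n,[.43,.2,.068],[.68,.42,.08]),n+" bin rim",170,170)
    rect(near(n,[.6,-.06,.226],[.83,.14,.245]),n+" tray rim",160,156)
    rect(near(n,[.42,-.4,.045],[.62,-.22,.06]),n+" console",150,130)
    P=near(n,[.38,.2,.035],[.62,.42,.066]); 
    m=S[n+"_p"].astype(int).sum(-1)<110; W=S[n+"_W"]; P=W[m&np.all((W>[.38,.22,.03])&(W<[.55,.38,.08]),-1)]
    print("handle",len(P),P.min(0).round(3),P.max(0).round(3),P.mean(0).round(3))
    if len(P)>10: 
        e=np.linalg.eigh(np.cov(P[:,:2].T))[1][:,-1]; print("dir",np.degrees(np.arctan2(e[1],e[0])))
    P=near(n,[.42,-.4,.165],[.62,-.22,.22]); 
    f=least_squares(lambda x:np.linalg.norm(P-x,axis=1)-.02,P.mean(0)-[0,0,.01],loss="soft_l1",f_scale=.003); print("ball",len(P),f.x.round(4))
    W=near(n,[.6,-.12,.0],[.83,.2,.17]); 
    for zz in [(.01,.03),(.06,.16)]:
        Q=W[(W[:,2]>zz[0])&(W[:,2]<zz[1])]; 
        for s in (-1,1):
            q=Q[(Q[:,1]>.1) if s>0 else Q[:,1]<-.04]
            if len(q): print(n,zz,s,len(q),np.percentile(q,3,axis=0).round(3),np.percentile(q,97,axis=0).round(3))
    W=near(n,[.6,-.12,.225],[.83,.2,.245]); 
    for s in (-1,1):
        q=W[(W[:,1]>.13) if s>0 else W[:,1]<-.055]
        if len(q): print(n,"posttop",s,len(q),q.min(0).round(3),q.max(0).round(3),q.mean(0).round(3))
```

```text
top bin rim 318 c [555.4 307.9] size [245.8 170.7] ang 8.22
top tray rim 302 c [720.8  37.9] size [156.6 162.9] ang 83.52
top console 1038 c [ 516.6 -312.8] size [130.8 150.7] ang 85.19
handle 37 [0.397 0.277 0.051] [0.458 0.297 0.071] [0.433 0.285 0.062]
dir -167.44717835017056
ball 128 [ 0.5151 -0.3136  0.1847]
top (0.01, 0.03) -1 154 [ 0.605 -0.115  0.011] [ 0.802 -0.048  0.028]
top (0.01, 0.03) 1 117 [0.685 0.135 0.012] [0.827 0.17  0.028]
top (0.06, 0.16) -1 40 [ 0.687 -0.086  0.062] [ 0.692 -0.068  0.159]
top (0.06, 0.16) 1 71 [0.714 0.144 0.064] [0.745 0.164 0.155]
top posttop -1 106 [ 0.686 -0.102  0.225] [ 0.723 -0.07   0.243] [ 0.705 -0.084  0.233]
top posttop 1 294 [0.704 0.145 0.225] [0.779 0.2   0.244] [0.739 0.177 0.235]
side bin rim 595 c [570.7 309.4] size [241.4 172.9] ang 7.67
side tray rim 460 c [720.5  37.7] size [160.1 163.5] ang 83.93
side console 684 c [ 514.1 -310.8] size [136.7 150.8] ang 85.06
handle 113 [0.391 0.287 0.037] [0.456 0.302 0.068] [0.425 0.296 0.054]
dir -173.6189575745361
ball 108 [ 0.5151 -0.3147  0.1835]
side (0.01, 0.03) -1 117 [ 0.602 -0.117  0.011] [ 0.731 -0.045  0.028]
side (0.01, 0.03) 1 201 [0.703 0.109 0.011] [0.824 0.17  0.029]
side (0.06, 0.16) -1 40 [ 0.686 -0.086  0.062] [ 0.703 -0.067  0.089]
side (0.06, 0.16) 1 187 [0.713 0.147 0.065] [0.746 0.166 0.155]
side posttop -1 80 [ 0.686 -0.104  0.225] [ 0.724 -0.069  0.237] [ 0.703 -0.081  0.231]
side posttop 1 247 [0.703 0.143 0.225] [0.778 0.2   0.239] [0.736 0.177 0.234]
```

Run:
```python
from h import *
from scipy.optimize import least_squares
S=np.load("s0.npz")
for n in ["top","side"]:
    W=S[n+"_W"]; d=S[n+"_d"]; m=S[n+"_bin_0"]|False
    m=cv2.dilate(m.astype(np.uint8),np.ones((3,3)))>0
    P=W[m&(d>0)&(W[...,2]>.069)&(W[...,2]<.082)&(W[...,0]>.465)][:,:2]
    def res(x):
        c,s=np.cos(x[2]),np.sin(x[2]); q=(P-x[:2])@np.array([[c,-s],[s,c]])
        return np.abs(q).max(1)-.0825
    f=least_squares(res,[.565,.31,.14],loss="soft_l1",f_scale=.003); print(n,len(P),f.x.round(4),np.abs(f.fun).mean(), P.min(0),P.max(0))
    x=f.x; 
    print("handle pinch",(x[:2]-.125*np.array([np.cos(x[2]),np.sin(x[2])])).round(4))
    # tray
    P=W[(d>0)&(W[...,2]>.226)&(W[...,2]<.245)&(W[...,0]>.6)&(W[...,0]<.83)&(W[...,1]>-.055)&(W[...,1]<.13)][:,:2]
    def res(x):
        c,s=np.cos(x[2]),np.sin(x[2]); q=(P-x[:2])@np.array([[c,-s],[s,c]])
        return np.maximum(abs(q[:,0])-.0785,abs(q[:,1])-.0765)
    f=least_squares(res,[.72,.037,-.11],loss="soft_l1",f_scale=.003); print(n,"tray",len(P),f.x.round(4),np.abs(f.fun).mean())
    for l in ["wrench"]:
        for k in ["pulley_a_0"]: pass
    # bottle axis
    P=W[(d>0)&(W[...,2]>.03)&(W[...,2]<.1)&(W[...,0]>.61)&(W[...,0]<.72)&(W[...,1]>.33)&(W[...,1]<.43)]
    print("bottle",P.min(0),P.max(0))
    P=W[(d>0)&(W[...,2]>.006)&(W[...,2]<.03)&(W[...,0]>.36)&(W[...,0]<.5)&(W[...,1]>-.09)&(W[...,1]<.1)]
    print("wrench",P.min(0),P.max(0))
```

```text
top 253 [0.5453 0.3059 0.1402] 0.0015360639416239106 [0.46579495 0.21113884] [0.63773083 0.4003771 ]
handle pinch [0.4215 0.2884]
top tray 302 [ 0.7186  0.0374 -0.1136] 0.001720827078791295
bottle [0.61054313 0.33000565 0.03014652] [0.70005014 0.40855781 0.0997504 ]
wrench [ 0.36185892 -0.08960129  0.0060291 ] [0.49858877 0.09824949 0.01709036]
side 427 [0.5442 0.3065 0.139 ] 0.0015860062193604199 [0.46507892 0.21027192] [0.64037528 0.40213582]
handle pinch [0.4204 0.2892]
side tray 460 [ 0.7177  0.0385 -0.1114] 0.0016827331710891323
bottle [0.61115266 0.33051666 0.03026608] [0.6884036  0.40986205 0.09988337]
wrench [ 0.3603766  -0.08951943  0.00601507] [0.39500989 0.06570271 0.01261526]
```

Both cameras agree: the bin is at (0.545, 0.306) with yaw 0.14, its pinch point is (0.421, 0.289), and the tipper is at (0.718, 0.038) with yaw -0.112. The ball is at (0.515, -0.314, 0.184). Next I move to the handle.

```bash
python3 -m pendant '[{"claw":-1,"travel":[22,30,8],"dr":[0,0,0]},{"claw":-1,"travel":[22,30,8],"dr":[0,0,0]},{"claw":-1,"travel":[22,30,8],"dr":[0,0,0]},{"claw":-1,"travel":[22,30,8],"dr":[0,0,0]},{"claw":-1,"travel":[22,30,8],"dr":[0,0,0]},{"claw":-1,"travel":[22,30,8],"dr":[0,0,0]},{"claw":-1,"travel":[22,30,0],"dr":[0,0,0]},{"claw":-1,"travel":[22,30,0],"dr":[0,0,0]},{"claw":-1,"travel":[22,30,0],"dr":[0,0,0]},{"claw":-1,"travel":[22,30,0],"dr":[0,0,0]},{"claw":-1,"travel":[22,30,0],"dr":[0,0,0]},{"claw":-1,"travel":[0,38,0],"dr":[0,0,-0.1]}]'
```

```text
time: 2.05
ee_pos: [0.4691, -0.2111, 0.2932]
ee_rot: [[0.24, -0.971, 0.008], [-0.971, -0.24, -0.013], [0.014, -0.005, -1.0]]
ft_force: [0.8, 0.1, 0.9]
finger_gap: 0.0873
```

```bash
python3 -m pendant '[{"claw":-1,"travel":[-4,41,0],"dr":[0,0,0]},{"claw":-1,"travel":[-4,41,0],"dr":[0,0,0]},{"claw":-1,"travel":[-4,41,0],"dr":[0,0,0]},{"claw":-1,"travel":[-4,41,0],"dr":[0,0,0]},{"claw":-1,"travel":[-4,41,0],"dr":[0,0,0]},{"claw":-1,"travel":[-4,41,0],"dr":[0,0,0]},{"claw":-1,"travel":[-4,41,0],"dr":[0,0,0]},{"claw":-1,"travel":[-4,41,0],"dr":[0,0,0]},{"claw":-1,"travel":[-4,41,0],"dr":[0,0,0]},{"claw":-1,"travel":[-4,41,-10],"dr":[0,0,-0.05]},{"claw":-1,"travel":[-4,41,-20],"dr":[0,0,-0.05]},{"claw":-1,"travel":[-4,41,-30],"dr":[0,0,0]}]'
```

```text
time: 3.05
ee_pos: [0.4246, 0.2784, 0.2485]
ee_rot: [[0.133, -0.991, 0.032], [-0.991, -0.133, -0.01], [0.014, -0.03, -0.999]]
ft_force: [1.2, -0.3, 0.4]
finger_gap: 0.0869
```

```bash
python3 -m pendant '[{"claw":-1,"travel":[-3,10,-35],"dr":[0.01,0.032,0]},{"claw":-1,"travel":[0,0,-35],"dr":[0,0,0]},{"claw":-1,"travel":[0,0,0],"dr":[0,0,0]},{"claw":-1,"travel":[0,0,0],"dr":[0,0,0]}]'
python3 - <<'E'
from h import *
p,d=imaging.snapshot("wrist"); cv2.imwrite("pics/wrist1.png",p[:,:,::-1])
p,d=imaging.snapshot("side"); cv2.imwrite("pics/side1.png",cv2.resize(p[200:380,100:340],None,fx=2.5,fy=2.5)[:,:,::-1])
E
```

```text
time: 3.38
ee_pos: [0.4188, 0.2971, 0.1743]
ee_rot: [[0.144, -0.99, -0.002], [-0.99, -0.144, 0.002], [-0.003, 0.001, -1.0]]
ft_force: [0.6, 0.2, 0.2]
finger_gap: 0.0871
```

View pics/wrist1.png

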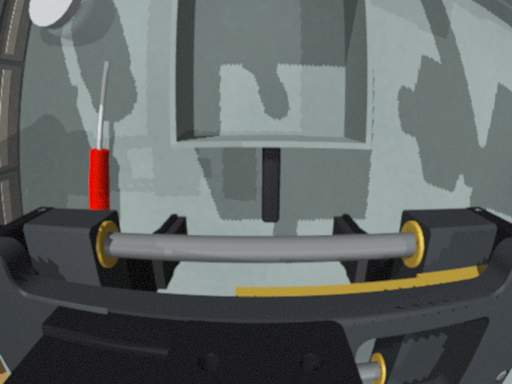

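View pics/side1.png

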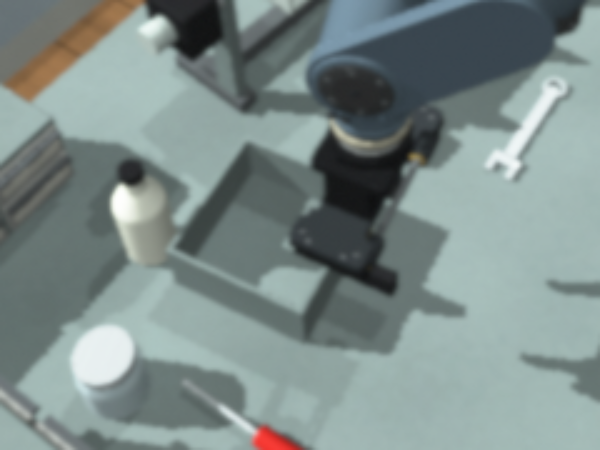

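The wrist view shows the black handle at (271,185), between and ahead of the fingers. I'll measure it from this second view.

```bash
cat >> h.py <<'E'
def wcloud():
    c=imaging.camera_params("wrist"); p,d=imaging.snapshot("wrist")
    K=c["camera_matrix"]; v,u=np.mgrid[0:384,0:512]
    x=(u-K[0,2])/K[0,0]; y=(v-K[1,2])/K[1,1]; r=np.hypot(x,y)+1e-9
    s=np.tan(r)/r
    P=np.stack([x*s*d,y*s*d,d],-1)
    return p,d,(P-c["t"])@c["R"]
E
python3 - <<'E'
from h import *
p,d,W=wcloud()
m=np.zeros(d.shape,bool); m[150:222,255:290]=True
m&=(p.astype(int).sum(-1)<130)&(W[...,2]>.03)&(W[...,2]<.08)
P=W[m]; print(len(P),P.min(0).round(3),P.max(0).round(3),np.median(P,0).round(4))
T=P[P[:,2]>.058]; b,a=np.polyfit(T[:,0],T[:,1],1); print("dir",b,"y at .421",a+b*.421,"len",len(T),"z",np.median(T[:,2]))
s=get_state(); print(s['ee_pos'])
E
```

```text
311 [0.394 0.278 0.062] [0.458 0.3   0.066] [0.4496 0.2887 0.064 ]
dir 0.21122133121530617 y at .421 0.28548893516288104 len 311 z 0.06395037274424865
[0.41986993 0.2965736  0.17617897]
```

```bash
python3 -m pendant '[{"claw":-1,"travel":[1,-9,-25],"dr":[0,0,0]},{"claw":-1,"travel":[0,0,-35],"dr":[0,0,0]},{"claw":-1,"travel":[0,0,-35],"dr":[0,0,0]},{"claw":-1,"travel":[0,0,-25],"dr":[0,0,0]},{"claw":-1,"travel":[0,0,0],"dr":[0,0,0]}]'
```

```text
time: 3.95
ee_pos: [0.4336, 0.2884, 0.0664]
ee_rot: [[0.137, -0.99, 0.034], [-0.991, -0.137, 0.016], [-0.011, -0.036, -0.999]]
ft_force: [0.2, -0.2, -1.4]
finger_gap: 0.0869
```

```bash
python3 -m pendant '[{"claw":-1,"travel":[-13,0,-15],"dr":[-0.016,0.034,0]},{"claw":-1,"travel":[0,0,0],"dr":[0,0,0]}]'
```

```text
time: 4.12
ee_pos: [0.4236, 0.288, 0.0545]
ee_rot: [[0.134, -0.991, 0.005], [-0.991, -0.134, 0.001], [-0.001, -0.005, -1.0]]
ft_force: [-0.9, 0.1, 0.3]
finger_gap: 0.0872
```

```bash
python3 -m pendant '[{"claw":-1,"travel":[-2,0,-4],"dr":[0,0,0]},{"claw":1,"travel":[0,0,0],"dr":[0,0,0]},{"claw":1,"travel":[0,0,0],"dr":[0,0,0]},{"claw":1,"travel":[0,0,0],"dr":[0,0,0]},{"claw":1,"travel":[0,0,0],"dr":[0,0,0]},{"claw":1,"travel":[0,0,0],"dr":[0,0,0]},{"claw":1,"travel":[0,0,0],"dr":[0,0,0]},{"claw":1,"travel":[0,0,0],"dr":[0,0,0]}]'
```

```text
time: 4.78
ee_pos: [0.4301, 0.2902, 0.0607]
ee_rot: [[0.133, -0.991, 0.027], [-0.991, -0.133, 0.01], [-0.006, -0.028, -1.0]]
ft_force: [-0.0, 0.2, -0.1]
finger_gap: 0.0483
```

```bash
python3 -m pendant '[{"claw":1,"travel":[-8,-2,-9],"dr":[-0.01,0.028,0]},{"claw":1,"travel":[0,0,0],"dr":[0,0,0]},{"claw":1,"travel":[0,0,0],"dr":[0,0,0]}]';python3 -m pendant '[{"claw":1,"travel":[0,0,0],"dr":[0,0,0]},{"claw":1,"travel":[0,0,0],"dr":[0,0,0]}]'
```

```text
time: 5.03
ee_pos: [0.4213, 0.288, 0.0509]
ee_rot: [[0.133, -0.991, -0.004], [-0.991, -0.133, -0.001], [0.0, 0.004, -1.0]]
ft_force: [0.3, 0.4, -0.1]
finger_gap: 0.0285
time: 5.2
ee_pos: [0.4206, 0.2878, 0.05]
ee_rot: [[0.133, -0.991, -0.006], [-0.991, -0.133, -0.002], [0.001, 0.006, -1.0]]
ft_force: [-0.8, 0.9, 4.7]
finger_gap: 0.0156
```

```bash
python3 -m pendant '[{"claw":1,"travel":[0,0,-2],"dr":[0,0.005,0]},{"claw":1,"travel":[0,0,-2],"dr":[0,0.005,0]},{"claw":1,"travel":[0,0,0],"dr":[0,0,0]}]'
```

```text
time: 5.45
ee_pos: [0.4194, 0.2877, 0.0485]
ee_rot: [[0.136, -0.991, -0.018], [-0.991, -0.136, -0.003], [0.0, 0.018, -1.0]]
ft_force: [0.3, -0.0, -3.6]
finger_gap: 0.0156
```

```bash
python3 -m pendant '[{"claw":1,"travel":[0,-10,0],"dr":[0,0,0]},{"claw":1,"travel":[2,-25,0],"dr":[0,0,-0.03]},{"claw":1,"travel":[4,-30,0],"dr":[0,0,-0.05]},{"claw":1,"travel":[4,-30,0],"dr":[0,0,-0.05]},{"claw":1,"travel":[4,-30,0],"dr":[0,0,-0.05]},{"claw":1,"travel":[4,-30,0],"dr":[0,0,-0.05]},{"claw":1,"travel":[2,-15,0],"dr":[0,0,-0.02]},{"claw":1,"travel":[0,0,0],"dr":[0,0,0]}]'
```

```text
time: 6.12
ee_pos: [0.4388, 0.1108, 0.0484]
ee_rot: [[-0.12, -0.993, -0.016], [-0.993, 0.12, 0.004], [-0.002, 0.016, -1.0]]
ft_force: [1.5, 2.2, 1.6]
finger_gap: 0.0158
```

```bash
python3 -m pendant '[{"claw":1,"travel":[3,-22,0],"dr":[0,-0.008,0.005]},{"claw":1,"travel":[2,-18,0],"dr":[0,-0.008,0.003]},{"claw":1,"travel":[0,0,0],"dr":[0,0,0]},{"claw":1,"travel":[0,0,0],"dr":[0,0,0]}]'
python3 - <<'E'
from h import *
from scipy.optimize import least_squares
for n in ["top","side"]:
    p,d=imaging.snapshot(n); W=cloud(n,d,imaging.camera_params(n))
    cv2.imwrite(f"pics/{n}2.png",cv2.resize(p[90:280,100:410] if n=="top" else p[100:340,100:400],None,fx=2.4,fy=2.4,interpolation=cv2.INTER_CUBIC)[:,:,::-1])
    m=(d>0)&(W[...,2]>.069)&(W[...,2]<.082)&(W[...,0]>.465)&(W[...,0]<.70)&(W[...,1]>-.08)&(W[...,1]<.2)
    P=W[m][:,:2]
    def res(x):
        c,s=np.cos(x[2]),np.sin(x[2]); q=(P-x[:2])@np.array([[c,-s],[s,c]])
        return np.abs(q).max(1)-.0825
    f=least_squares(res,[.57,.053,-.11],loss="soft_l1",f_scale=.003); print(n,len(P),f.x.round(4),np.abs(f.fun).mean())
    x=f.x[:2]-[.718,.038]; c,s=np.cos(-.1125),np.sin(-.1125); print("in tipper",x@np.array([[c,-s],[s,c]]))
print(get_state()["ee_pos"])
E
```

```text
time: 6.45
ee_pos: [0.4423, 0.0692, 0.0478]
ee_rot: [[-0.112, -0.994, -0.002], [-0.994, 0.112, 0.004], [-0.004, 0.003, -1.0]]
ft_force: [0.2, 3.2, 1.5]
finger_gap: 0.0156
top 183 [ 0.5656  0.0566 -0.105 ] 0.0023757145171134897
in tipper [-0.15353983  0.00137823]
side 339 [ 0.5648  0.0575 -0.0971] 0.003760704552247976
in tipper [-0.15441513  0.00219216]
[0.44244372 0.06971575 0.04788386]
```

View pics/top2.png

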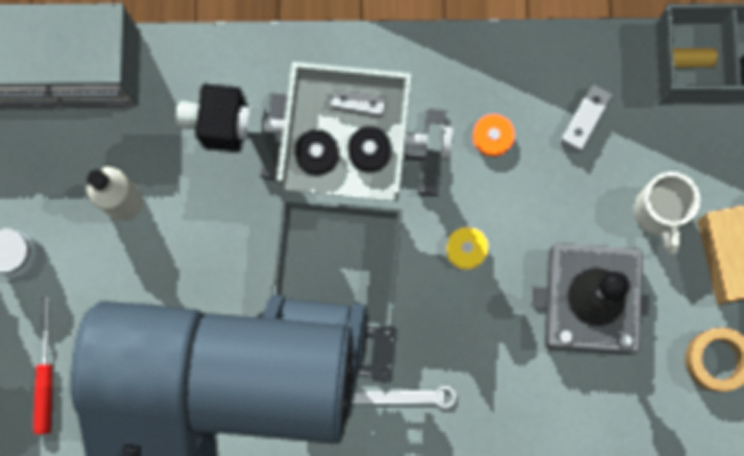

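View pics/side2.png

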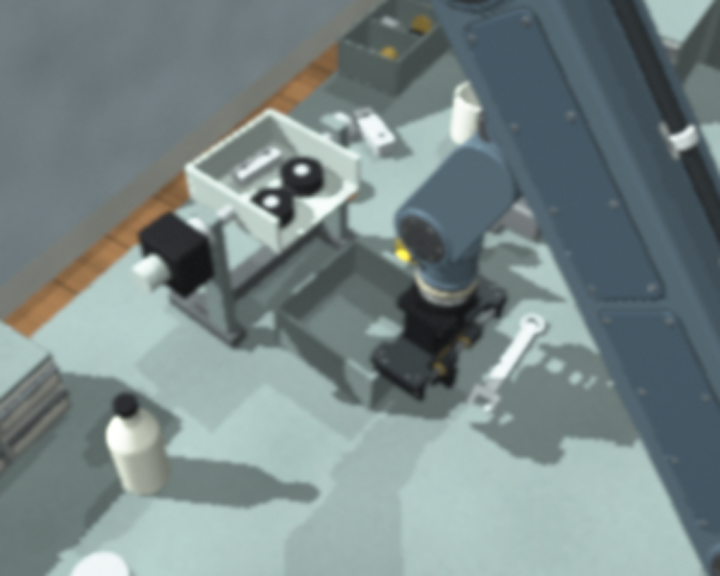

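The bin lines up with the tray, offset about 1–2 mm and roughly 89 mm short. I'll push it in along the tipper axis.

```bash
python3 -m pendant '[{"claw":1,"travel":[15,-2,0],"dr":[0,0,0]},{"claw":1,"travel":[15,-2,0],"dr":[0,0,0]},{"claw":1,"travel":[15,-2,0],"dr":[0,0,0]},{"claw":1,"travel":[15,-2,0],"dr":[0,0,0]},{"claw":1,"travel":[8,-1,0],"dr":[0,0,0]},{"claw":1,"travel":[0,0,0],"dr":[0,0,0]}]'
```

```text
time: 7.05
ee_pos: [0.4733, 0.0702, 0.0497]
ee_rot: [[-0.098, -0.992, -0.081], [-0.995, 0.097, 0.009], [-0.001, 0.081, -0.997]]
ft_force: [1.8, -0.6, -0.2]
finger_gap: 0.0154
```

```bash
python3 -m pendant '[{"claw":1,"travel":[4,-2,0],"dr":[-0.005,-0.04,-0.007]},{"claw":1,"travel":[4,-2,0],"dr":[-0.005,-0.04,-0.007]},{"claw":1,"travel":[0,0,0],"dr":[0,0,0]}]'
```

```text
time: 7.3
ee_pos: [0.4813, 0.0685, 0.0486]
ee_rot: [[-0.109, -0.994, 0.001], [-0.994, 0.109, -0.0], [0.0, -0.001, -1.0]]
ft_force: [-0.6, -0.9, -3.1]
finger_gap: 0.016
```

```bash
python3 -m pendant '[{"claw":1,"travel":[10,-3,0],"dr":[0,-0.015,0]},{"claw":1,"travel":[10,-3,0],"dr":[0,-0.015,0]},{"claw":1,"travel":[10,-2,0],"dr":[0,-0.015,0]},{"claw":1,"travel":[5,-1,0],"dr":[0,-0.01,0]},{"claw":1,"travel":[0,0,0],"dr":[0,0,0]}]'
```

```text
time: 7.72
ee_pos: [0.5187, 0.0601, 0.0474]
ee_rot: [[-0.106, -0.993, 0.056], [-0.994, 0.106, 0.001], [-0.007, -0.056, -0.998]]
ft_force: [-0.2, -0.3, -2.8]
finger_gap: 0.0158
```

```bash
python3 -m pendant '[{"claw":1,"travel":[3,-0.3,0.5],"dr":[0,0.04,-0.005]},{"claw":1,"travel":[3,-0.3,0],"dr":[0,0.01,0]},{"claw":1,"travel":[0,0,0],"dr":[0,0,0]}]'; python3 -m pendant '[{"claw":1,"travel":[3,-0.3,0],"dr":[0,0,0]},{"claw":1,"travel":[0,0,0],"dr":[0,0,0]}]'
```

```text
time: 7.97
ee_pos: [0.525, 0.0591, 0.0476]
ee_rot: [[-0.111, -0.994, 0.003], [-0.994, 0.111, 0.001], [-0.001, -0.003, -1.0]]
ft_force: [-0.4, 0.1, -2.7]
finger_gap: 0.0155
time: 8.13
ee_pos: [0.5265, 0.0589, 0.0477]
ee_rot: [[-0.111, -0.994, 0.0], [-0.994, 0.111, 0.001], [-0.001, 0.0, -1.0]]
ft_force: [-0.1, -0.5, -1.1]
finger_gap: 0.0158
```

```bash
for i in 1 2 3; do python3 -m pendant '[{"claw":1,"travel":[4,-0.4,0],"dr":[0,0,0]},{"claw":1,"travel":[2,-0.2,0],"dr":[0,0,0]}]' | grep -v -e rot -e gap; done
```

```text
time: 8.3
ee_pos: [0.5281, 0.0589, 0.048]
ft_force: [-1.9, -1.0, 1.0]
time: 8.47
ee_pos: [0.5302, 0.0588, 0.0483]
ft_force: [-3.4, 0.1, 0.4]
time: 8.63
ee_pos: [0.5305, 0.0588, 0.0484]
ft_force: [-3.5, 0.2, 5.2]
```

```bash
for i in 1 2; do python3 -m pendant '[{"claw":1,"travel":[7,-0.7,0],"dr":[0,0,0]},{"claw":1,"travel":[7,-0.7,0],"dr":[0,0,0]}]' | grep -v -e gap; done; python3 -m pendant '[{"claw":1,"travel":[0,0,0],"dr":[0,0,0]}]'
```

```text
time: 8.8
ee_pos: [0.5313, 0.0588, 0.0483]
ee_rot: [[-0.109, -0.992, -0.058], [-0.994, 0.109, 0.006], [0.001, 0.058, -0.998]]
ft_force: [-13.3, -0.2, 9.5]
time: 8.97
ee_pos: [0.5319, 0.0588, 0.0481]
ee_rot: [[-0.108, -0.99, -0.088], [-0.994, 0.108, 0.008], [0.002, 0.088, -0.996]]
ft_force: [-12.5, -0.9, 8.9]
time: 9.05
ee_pos: [0.5319, 0.0587, 0.0484]
ee_rot: [[-0.108, -0.99, -0.087], [-0.994, 0.108, 0.008], [0.001, 0.088, -0.996]]
ft_force: [2.6, -1.4, 0.3]
finger_gap: 0.0159
```

The bin is firmly against the bar: it stopped at about 13 N. Now I release it.

```bash
python3 -m pendant '[{"claw":-1,"travel":[0,0,0],"dr":[0,0,0]},{"claw":-1,"travel":[0,0,0],"dr":[0,0,0]},{"claw":-1,"travel":[0,0,0],"dr":[0,0,0]},{"claw":-1,"travel":[0,0,0],"dr":[0,0,0]},{"claw":-1,"travel":[0,0,0],"dr":[0,0,0]}]'; python3 -m pendant '[{"claw":-1,"travel":[-8,0,25],"dr":[-0.008,-0.04,0]},{"claw":-1,"travel":[-15,0,30],"dr":[0,-0.04,0]},{"claw":-1,"travel":[-15,0,35],"dr":[0,0,0]},{"claw":-1,"travel":[-15,0,35],"dr":[0,0,0]},{"claw":-1,"travel":[-20,-10,35],"dr":[0,0,0]},{"claw":-1,"travel":[0,-40,10],"dr":[0,0,0]},{"claw":-1,"travel":[0,-41,10],"dr":[0,0,0]},{"claw":-1,"travel":[0,-41,10],"dr":[0,0,0]},{"claw":-1,"travel":[0,0,0],"dr":[0,0,0]}]'
```

```text
time: 9.47
ee_pos: [0.5387, 0.058, 0.049]
ee_rot: [[-0.108, -0.991, -0.072], [-0.994, 0.108, 0.007], [0.001, 0.072, -0.997]]
ft_force: [-0.0, 0.4, 0.4]
finger_gap: 0.041
time: 10.22
ee_pos: [0.4651, -0.0767, 0.2442]
ee_rot: [[-0.101, -0.995, 0.019], [-0.995, 0.101, -0.007], [0.005, -0.02, -1.0]]
ft_force: [1.0, 0.1, -0.4]
finger_gap: 0.0864
```

Run:
```python
from h import *
from scipy.optimize import least_squares
for n in ["top","side"]:
    p,d=imaging.snapshot(n); W=cloud(n,d,imaging.camera_params(n))
    cv2.imwrite(f"pics/{n}3.png",cv2.resize(p[90:280,100:410] if n=="top" else p[100:340,100:400],None,fx=2.4,fy=2.4,interpolation=cv2.INTER_CUBIC)[:,:,::-1])
    m=(d>0)&(W[...,2]>.069)&(W[...,2]<.082)&(W[...,0]>.53)&(W[...,0]<.77)&(W[...,1]>-.055)&(W[...,1]<.14)
    P=W[m][:,:2]
    def res(x):
        c,s=np.cos(x[2]),np.sin(x[2]); q=(P-x[:2])@np.array([[c,-s],[s,c]])
        return np.abs(q).max(1)-.0825
    f=least_squares(res,[.655,.045,-.11],loss="soft_l1",f_scale=.003); print(n,len(P),f.x.round(4),np.abs(f.fun).mean())
    x=f.x[:2]-[.718,.038]; c,s=np.cos(-.1125),np.sin(-.1125); print("in tipper",x@np.array([[c,-s],[s,c]]))
```

```text
top 174 [ 0.6546  0.0462 -0.1113] 0.0018014267964584125
in tipper [-0.06393402  0.00101425]
side 300 [ 0.6536  0.0464 -0.1098] 0.0017583181016697239
in tipper [-0.06497991  0.00112841]
```

View pics/top3.png

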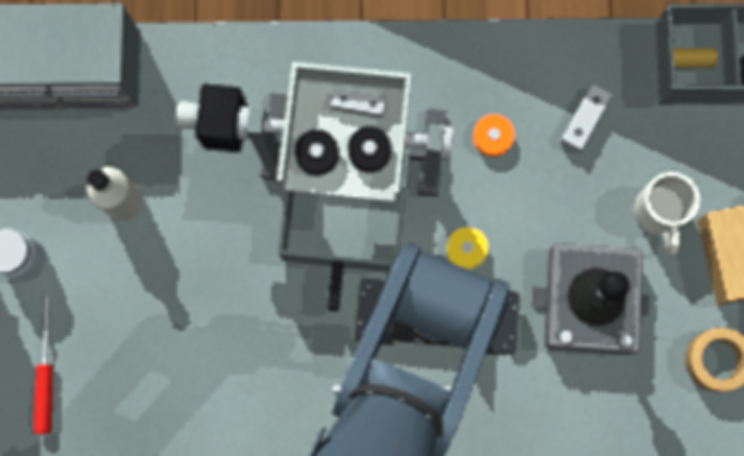

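View pics/side3.png

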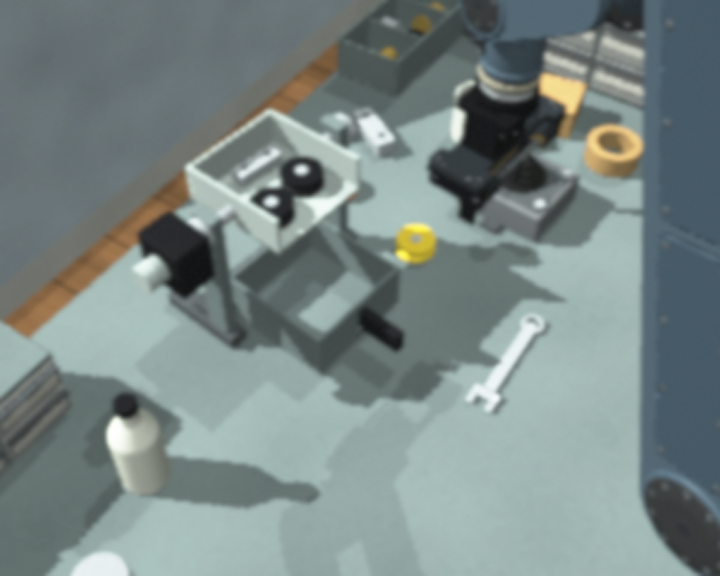

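In the tipper frame the bin sits at x = -64 to -65 mm and y = +1 mm, against the bar. The tray hardware hasn't moved. Next is the ball at (0.515, -0.314, 0.184).

```bash
python3 -m pendant '[{"claw":-1,"travel":[7,-25,15],"dr":[0.007,0.019,0]},{"claw":-1,"travel":[7,-35,8],"dr":[0,0,0]},{"claw":-1,"travel":[7,-35,0],"dr":[0,0,0]},{"claw":-1,"travel":[7,-35,0],"dr":[0,0,0]},{"claw":-1,"travel":[7,-35,0],"dr":[0,0,0]},{"claw":-1,"travel":[7,-35,0],"dr":[0,0,0]},{"claw":-1,"travel":[7,-25,0],"dr":[0,0,0]},{"claw":-1,"travel":[0,0,0],"dr":[0,0,0]},{"claw":-1,"travel":[0,0,0],"dr":[0,0,0]}]'
python3 - <<'E'
from h import *
p,d,W=wcloud(); cv2.imwrite("pics/wrist4.png",p[:,:,::-1])
for r in regions_of("wrist","stick")[:2]: 
  m=r["pixels"]; print(r["conf"],r["extent"],np.median(W[m],0))
E
```

```text
time: 11.07
ee_pos: [0.5102, -0.2891, 0.2573]
ee_rot: [[-0.082, -0.996, -0.023], [-0.996, 0.082, 0.022], [-0.02, 0.025, -0.999]]
ft_force: [0.8, -0.7, -0.2]
finger_gap: 0.0871
0.96 [270.4, 163.3, 321.2, 219.6] [ 0.52006499 -0.3131438   0.19862023]
```

View pics/wrist4.png

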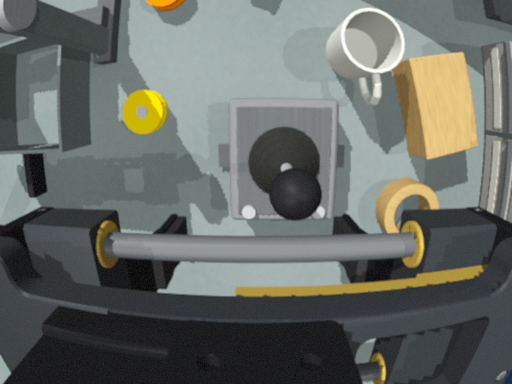

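The wrist view shows the ball at (296,193). I'll fit a sphere to it from this view as well.

Run:
```python
from h import *
from scipy.optimize import least_squares
p,d,W=wcloud()
r=regions_of("wrist","stick")[0]; m=cv2.erode(r["pixels"].astype(np.uint8),np.ones((3,3)))>0
P=W[m&(d>0)]; P=P[(P[:,2]>.175)&(P[:,2]<.215)]
f=least_squares(lambda x:np.linalg.norm(P-x,axis=1)-.02,[.515,-.314,.185],loss="soft_l1",f_scale=.003); print(len(P),f.x.round(4),abs(f.fun).mean())
s=get_state(); print(s["ee_pos"],s["ee_rot"][:,2])
```

```text
1961 [ 0.5152 -0.3145  0.1841] 0.0003959660568025573
[ 0.50989674 -0.28793781  0.25835855] [-0.02253088  0.0208703  -0.99952828]
```

```bash
python3 -m pendant '[{"claw":-1,"travel":[5,-26,-5],"dr":[-0.021,-0.022,0]},{"claw":-1,"travel":[0,0,0],"dr":[0,0,0]},{"claw":-1,"travel":[0,0,0],"dr":[0,0,0]},{"claw":-1,"travel":[0,0,0],"dr":[0,0,0]}]'
```

```text
time: 11.6
ee_pos: [0.5149, -0.3077, 0.2538]
ee_rot: [[-0.073, -0.997, -0.001], [-0.997, 0.073, 0.002], [-0.002, 0.001, -1.0]]
ft_force: [0.2, 0.1, 0.4]
finger_gap: 0.087
```

```bash
python3 -m pendant '[{"claw":-1,"travel":[0,-6,-18],"dr":[0,0,0]},{"claw":-1,"travel":[0,0,-22],"dr":[0,0,0]},{"claw":-1,"travel":[0,0,-20],"dr":[0,0,0]},{"claw":-1,"travel":[0,0,0],"dr":[0,0,0]},{"claw":-1,"travel":[0,0,0],"dr":[0,0,0]},{"claw":-1,"travel":[0,0,0],"dr":[0,0,0]}]'
```

```text
time: 12.1
ee_pos: [0.5158, -0.3081, 0.1962]
ee_rot: [[-0.068, -0.998, 0.001], [-0.998, 0.068, 0.001], [-0.001, -0.001, -1.0]]
ft_force: [-0.3, -0.1, 0.3]
finger_gap: 0.0873
```

```bash
python3 -m pendant '[{"claw":-1,"travel":[0,-7,-12],"dr":[0,0,0]},{"claw":0.3,"travel":[0,0,0],"dr":[0,0,0]},{"claw":0.3,"travel":[0,0,0],"dr":[0,0,0]},{"claw":0.3,"travel":[0,0,0],"dr":[0,0,0]}]'
```

```text
time: 12.43
ee_pos: [0.5175, -0.3165, 0.1868]
ee_rot: [[-0.067, -0.998, 0.006], [-0.998, 0.067, -0.003], [0.002, -0.006, -1.0]]
ft_force: [0.8, -0.2, 0.3]
finger_gap: 0.0742
```

```bash
python3 -m pendant '[{"claw":0,"travel":[-2,2,-3],"dr":[0,0,0]},{"claw":0,"travel":[0,0,0],"dr":[0,0,0]},{"claw":0,"travel":[0,0,0],"dr":[0,0,0]},{"claw":0,"travel":[0,0,0],"dr":[0,0,0]}]'; python3 -m pendant '[{"claw":0,"travel":[0,0,0],"dr":[0,0,0]}]'
```

```text
time: 12.77
ee_pos: [0.5157, -0.3149, 0.1847]
ee_rot: [[-0.068, -0.998, 0.008], [-0.998, 0.068, -0.004], [0.004, -0.008, -1.0]]
ft_force: [0.5, -0.1, -0.6]
finger_gap: 0.0489
time: 12.85
ee_pos: [0.5157, -0.3149, 0.1848]
ee_rot: [[-0.068, -0.998, 0.008], [-0.998, 0.067, -0.004], [0.004, -0.008, -1.0]]
ft_force: [0.3, 0.0, 0.5]
finger_gap: 0.0461
```

Centred within 1 mm, so I close on the ball.

```bash
python3 -m pendant '[{"claw":1,"travel":[0,0,0],"dr":[0,0,0]},{"claw":1,"travel":[0,0,0],"dr":[0,0,0]},{"claw":1,"travel":[0,0,0],"dr":[0,0,0]}]'; python3 -m pendant '[{"claw":1,"travel":[0,0,0],"dr":[0,0,0]},{"claw":1,"travel":[0,0,0],"dr":[0,0,0]}]'
```

```text
time: 13.1
ee_pos: [0.5157, -0.3149, 0.1849]
ee_rot: [[-0.067, -0.998, 0.008], [-0.998, 0.067, -0.005], [0.004, -0.008, -1.0]]
ft_force: [0.4, 0.0, -0.7]
finger_gap: 0.0387
time: 13.27
ee_pos: [0.5158, -0.3149, 0.1849]
ee_rot: [[-0.067, -0.998, 0.008], [-0.998, 0.067, -0.005], [0.004, -0.008, -1.0]]
ft_force: [0.8, 0.6, -0.2]
finger_gap: 0.0384
```

```bash
for i in 1 2 3; do python3 -m pendant '[{"claw":1,"travel":[3,0,0],"dr":[0,0,0]}]' | grep -v -e gap -e rot; done;  python3 -m pendant '[{"claw":1,"travel":[0.5,0,0],"dr":[0,0,0]}]'
```

```text
time: 13.35
ee_pos: [0.5181, -0.3149, 0.1849]
ft_force: [-1.6, -0.1, 0.8]
time: 13.43
ee_pos: [0.5202, -0.3147, 0.1848]
ft_force: [-3.9, 0.5, 1.7]
time: 13.52
ee_pos: [0.5221, -0.3145, 0.1847]
ft_force: [-5.4, 0.3, 4.0]
time: 13.6
ee_pos: [0.522, -0.3144, 0.1847]
ee_rot: [[-0.065, -0.998, -0.002], [-0.998, 0.065, -0.003], [0.003, 0.002, -1.0]]
ft_force: [-4.4, -0.3, 3.7]
finger_gap: 0.0385
```

```bash
for i in 1 2 3; do python3 -m pendant '[{"claw":1,"travel":[3,0.2,-0.2],"dr":[0,0,0]}]' | grep -v -e gap -e rot; done;  python3 -m pendant '[{"claw":1,"travel":[0.5,0,0],"dr":[0,0,0]}]'
python3 - <<'E'
from h import *
n="side"; p,d=imaging.snapshot(n); cv2.imwrite("pics/side5.png",cv2.resize(p[100:230,150:370],None,fx=3.5,fy=3.5,interpolation=cv2.INTER_CUBIC)[:,:,::-1])
E
```

```text
time: 13.68
ee_pos: [0.5237, -0.3143, 0.1846]
ft_force: [-6.4, 0.2, 2.7]
time: 13.77
ee_pos: [0.5252, -0.3141, 0.1845]
ft_force: [-6.7, -0.4, 4.8]
time: 13.85
ee_pos: [0.5264, -0.3137, 0.1843]
ft_force: [-9.1, -0.2, 3.8]
time: 13.93
ee_pos: [0.5255, -0.3135, 0.1844]
ee_rot: [[-0.062, -0.998, -0.018], [-0.998, 0.062, -0.003], [0.004, 0.018, -1.0]]
ft_force: [-6.3, 1.0, 4.4]
finger_gap: 0.0381
```

View pics/side5.png

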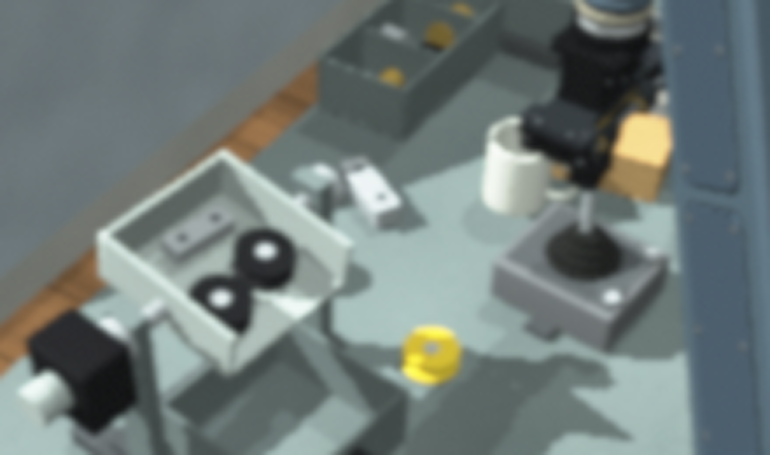

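The tray seems to be tilting. I'll measure the tray angle from depth to get the real stick angle.

```bash
cat >> h.py <<'E'
def tray():
    for n in ["top","side"]:
        p,d=imaging.snapshot(n); W=cloud(n,d,imaging.camera_params(n))
        X=W-[.718,.038,0]; c,s=np.cos(-.1125),np.sin(-.1125); X=np.stack([X[...,0]*c+X[...,1]*s,-X[...,0]*s+X[...,1]*c,X[...,2]],-1)
        m=(d>0)&(abs(X[...,0])<.1)&(abs(abs(X[...,1])-.0755)<.006)&(X[...,2]>.12)
        # upper envelope of rims
        P=X[m]; b=[]; 
        for x0 in np.arange(-.07,.075,.01):
            q=P[abs(P[:,0]-x0)<.006]
            if len(q)>4: b.append((x0,np.percentile(q[:,2],90)))
        b=np.array(b); k=np.polyfit(b[:,0],b[:,1],1); print(n,"tray tilt",round(float(np.arctan(k[0])),3),"-> stick",round(float(np.arctan(k[0])/2.9),3),"->mm",round(float(120*np.arctan(k[0])/2.9),1))
E
python3 -c "
from h import *
tray(); s=get_state(); print(s['ee_pos'],s['ft_force'],s['wrist_torque'])"
```

```text
top tray tilt 0.155 -> stick 0.054 ->mm 6.4
side tray tilt 0.156 -> stick 0.054 ->mm 6.5
[ 0.52532349 -0.31359834  0.18444246] [-7.28200161  1.00454846  3.50374482] [-0.38306423  1.21398384 -0.00503874]
```

```bash
python3 -c "
from h import *
p,d,W=wcloud(); cv2.imwrite('pics/wrist6.png',cv2.resize(p[80:320,120:400],None,fx=2.5,fy=2.5)[:,:,::-1])"
```

```text
(no output)
```

View pics/wrist6.png

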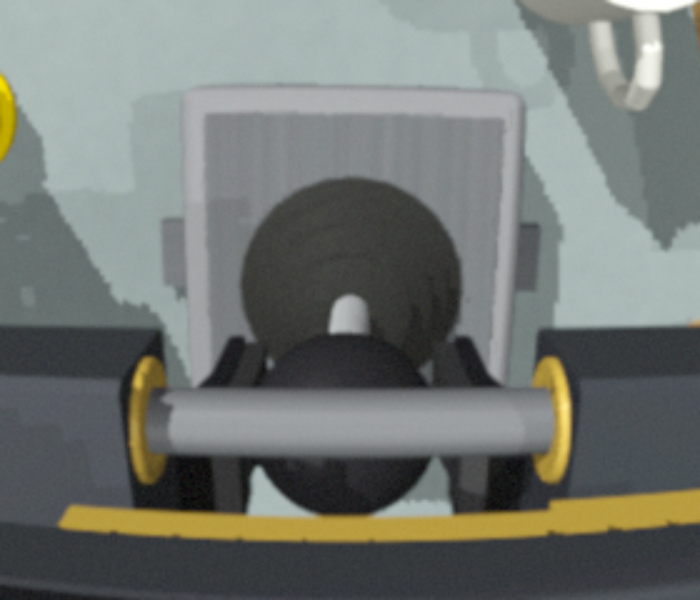

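```bash
cat >> h.py <<'E'
def ball():
    from scipy.optimize import least_squares
    s=get_state(); p,d,W=wcloud(); e=s["ee_pos"]
    m=(d>0)&(np.linalg.norm(W-e,axis=-1)<.027)&(p.astype(int).sum(-1)<140)&(abs((W-e)@s["ee_rot"][:,0])<.017)
    P=W[m]; f=least_squares(lambda x:np.linalg.norm(P-x,axis=1)-.02,e,loss="soft_l1",f_scale=.002)
    print("ball",len(P),f.x.round(4),"rms",abs(f.fun).mean().round(4),"rel TCP mm",((f.x-e)*1000).round(1)); return f.x
E
python3 -c "
from h import *
ball(); s=get_state(); print(s['ee_pos'],s['ft_force'])"
```

```text
ball 1676 [ 0.5227 -0.3118  0.1839] rms 0.0003 rel TCP mm [-2.6  1.8 -0.6]
[ 0.52530498 -0.3136128   0.18444679] [-7.0438992   0.29962197  3.05012225]
```

Ball displacement (7.5, 2.5) mm and the force both suggest the slot bears to the left (+y). I'll follow it that way.

```bash
for i in 1 2 3; do python3 -m pendant '[{"claw":1,"travel":[0.5,2.5,-0.2],"dr":[0,-0.005,0]}]' | grep -v -e gap -e rot; done;  python3 -m pendant '[{"claw":1,"travel":[0,0.5,0],"dr":[0,0,0]}]';  python3 -c "
from h import *
ball(); tray(); s=get_state(); print(s['ee_pos'],s['ft_force'])"
```

```text
time: 14.27
ee_pos: [0.5248, -0.3124, 0.1845]
ft_force: [-5.4, -3.5, 1.1]
time: 14.35
ee_pos: [0.5245, -0.3118, 0.1846]
ft_force: [-5.7, -4.4, 0.3]
time: 14.43
ee_pos: [0.5244, -0.3115, 0.1846]
ft_force: [-4.9, -3.5, 0.6]
time: 14.52
ee_pos: [0.5237, -0.312, 0.1846]
ee_rot: [[-0.057, -0.998, -0.01], [-0.998, 0.057, -0.018], [0.019, 0.009, -1.0]]
ft_force: [-4.0, -0.9, 0.7]
finger_gap: 0.0388
ball 1602 [ 0.5217 -0.311   0.1839] rms 0.0003 rel TCP mm [-1.9  1.  -0.7]
top tray tilt 0.148 -> stick 0.051 ->mm 6.1
side tray tilt 0.144 -> stick 0.05 ->mm 6.0
[ 0.52384288 -0.31193146  0.18458413] [-5.75835781 -2.69770409  2.14232546]
```

Run:
```python
import numpy as np
S=np.load("s0.npz")
for n in ["top","side"]:
    W=S[n+"_W"];d=S[n+"_d"]
    X=W-[.718,.038,0]; c,s=np.cos(-.1125),np.sin(-.1125); X=np.stack([X[...,0]*c+X[...,1]*s,-X[...,0]*s+X[...,1]*c,X[...,2]],-1)
    m=(d>0)&(abs(X[...,0])<.1)&(abs(abs(X[...,1])-.0755)<.006)&(X[...,2]>.12)
    P=X[m]; b=[]
    for x0 in np.arange(-.07,.075,.01):
        q=P[abs(P[:,0]-x0)<.006]
        if len(q)>4: b.append((x0,np.percentile(q[:,2],90)))
    b=np.array(b); k=np.polyfit(b[:,0],b[:,1],1); print(n,np.arctan(k[0]))
```

```text
top -0.03606363240913906
side -0.026082291511667386
```

With the bias removed, the tray gives 7.3 mm of travel and the ball moved 7.3 mm at about 27°. The force also opposes along 28°, so the slot points at about +0.47 rad in world axes, s = (0.89, 0.45). I'll follow it while watching the cross force.

```bash
for i in 1 2 3; do python3 -m pendant '[{"claw":1,"travel":[4.5,2.3,-0.4],"dr":[-0.012,0.025,0]},{"claw":1,"travel":[4.5,2.3,-0.5],"dr":[-0.012,0.025,0]}]' | grep -v -e gap ; done;  python3 -c "
from h import *
ball(); tray(); s=get_state(); F=s['ft_force']; print(s['ee_pos'],F,'Fs',F[0]*.89+F[1]*.454,'Fn',-.454*F[0]+.89*F[1])"
```

```text
time: 14.83
ee_pos: [0.5293, -0.309, 0.184]
ee_rot: [[-0.058, -0.996, -0.067], [-0.997, 0.061, -0.043], [0.047, 0.064, -0.997]]
ft_force: [-6.8, -0.7, 2.8]
time: 15.0
ee_pos: [0.5343, -0.3056, 0.1832]
ee_rot: [[-0.055, -0.99, -0.129], [-0.996, 0.064, -0.069], [0.077, 0.125, -0.989]]
ft_force: [-6.9, -2.2, 1.4]
time: 15.17
ee_pos: [0.5387, -0.3021, 0.1821]
ee_rot: [[-0.049, -0.98, -0.193], [-0.993, 0.068, -0.096], [0.107, 0.187, -0.976]]
ft_force: [-8.7, -2.7, 0.5]
ball 1749 [ 0.5352 -0.3013  0.1819] rms 0.0003 rel TCP mm [-3.5  0.8 -0.3]
top tray tilt 0.494 -> stick 0.17 ->mm 20.4
side tray tilt 0.449 -> stick 0.155 ->mm 18.6
[ 0.53921698 -0.30194781  0.18198854] [-8.39163176 -3.40703431  3.60795595] Fs -9.01534583900692 Fn 0.7775402837801502
```

```bash
for i in 1 2 3; do python3 -m pendant '[{"claw":1,"travel":[4.3,3,-1],"dr":[-0.008,0.012,0]},{"claw":1,"travel":[4.3,3,-1],"dr":[-0.008,0.012,0]}]' | grep -v -e gap ; done;  python3 -c "
from h import *
ball(); tray(); s=get_state(); F=s['ft_force']; print(s['ee_pos'],F,'Fs',F[0]*.83+F[1]*.56,'Fn',-.56*F[0]+.83*F[1])"
```

```text
time: 15.48
ee_pos: [0.5424, -0.2992, 0.181]
ee_rot: [[-0.044, -0.972, -0.229], [-0.991, 0.072, -0.117], [0.13, 0.222, -0.966]]
ft_force: [-9.0, -4.6, 2.5]
time: 15.65
ee_pos: [0.5457, -0.2965, 0.1799]
ee_rot: [[-0.04, -0.963, -0.266], [-0.987, 0.079, -0.138], [0.154, 0.258, -0.954]]
ft_force: [-8.7, -4.6, 1.9]
time: 15.82
ee_pos: [0.5488, -0.2938, 0.1786]
ee_rot: [[-0.034, -0.952, -0.305], [-0.983, 0.086, -0.16], [0.178, 0.294, -0.939]]
ft_force: [-9.6, -4.7, 1.2]
ball 1476 [ 0.5448 -0.2935  0.1788] rms 0.0003 rel TCP mm [-4.   0.4  0.1]
top tray tilt 0.647 -> stick 0.223 ->mm 26.8
side tray tilt 0.682 -> stick 0.235 ->mm 28.2
[ 0.54903293 -0.29371902  0.17851027] [-9.10276463 -3.82010125  2.50078326] Fs -9.694551344057963 Fn 1.9268641502625288
```

```bash
for i in 1 2 3; do python3 -m pendant '[{"claw":1,"travel":[4.5,3.2,-1.2],"dr":[-0.005,0.006,0]},{"claw":1,"travel":[4.5,3.2,-1.2],"dr":[-0.005,0.006,0]}]' | grep -v -e gap ; done;  python3 -c "
from h import *
ball(); tray(); s=get_state(); F=s['ft_force']; print(s['ee_pos'],F,'Fs',F[0]*.82+F[1]*.57,'Fn',-.57*F[0]+.82*F[1])"
```

```text
time: 16.13
ee_pos: [0.5512, -0.2918, 0.1775]
ee_rot: [[-0.03, -0.943, -0.332], [-0.98, 0.093, -0.176], [0.197, 0.32, -0.927]]
ft_force: [-9.2, -5.6, 3.0]
time: 16.3
ee_pos: [0.5535, -0.2898, 0.1763]
ee_rot: [[-0.026, -0.932, -0.361], [-0.976, 0.101, -0.192], [0.215, 0.347, -0.913]]
ft_force: [-11.4, -5.9, 2.7]
time: 16.47
ee_pos: [0.5553, -0.2879, 0.1753]
ee_rot: [[-0.021, -0.92, -0.39], [-0.972, 0.11, -0.208], [0.234, 0.375, -0.897]]
ft_force: [-11.9, -6.5, 2.2]
ball 1839 [ 0.5507 -0.2884  0.1762] rms 0.0003 rel TCP mm [-4.7 -0.5  0.8]
top tray tilt 0.76 -> stick 0.262 ->mm 31.4
side tray tilt 0.755 -> stick 0.26 ->mm 31.3
[ 0.55523217 -0.28765106  0.17511946] [-11.23376755  -7.00115189   3.96189394] Fs -13.202345967101584 Fn 0.6623029556089151
```

```bash
python3 -m pendant '[{"claw":1,"travel":[3,2,-0.5],"dr":[0,0,0]},{"claw":1,"travel":[3,2,-0.5],"dr":[0,0,0]}]' | grep -v -e gap; python3 -c "
from h import *
ball();
for n,a in (('top',(slice(90,280),slice(100,410))),('side',(slice(100,330),slice(110,360)))):
    p,d=imaging.snapshot(n); cv2.imwrite('pics/%s7.png'%n,cv2.resize(p[a],None,fx=2.4,fy=2.4,interpolation=cv2.INTER_CUBIC)[:,:,::-1])
    np.savez(n+'7.npz',W=cloud(n,d,imaging.camera_params(n)),d=d)
"
```

```text
time: 16.78
ee_pos: [0.5541, -0.2873, 0.1754]
ee_rot: [[-0.019, -0.913, -0.408], [-0.971, 0.114, -0.211], [0.239, 0.392, -0.889]]
ft_force: [-9.1, -5.0, 2.8]
ball 1909 [ 0.5499 -0.2879  0.1763] rms 0.0004 rel TCP mm [-4.2 -0.7  0.9]
```

View pics/top7.png

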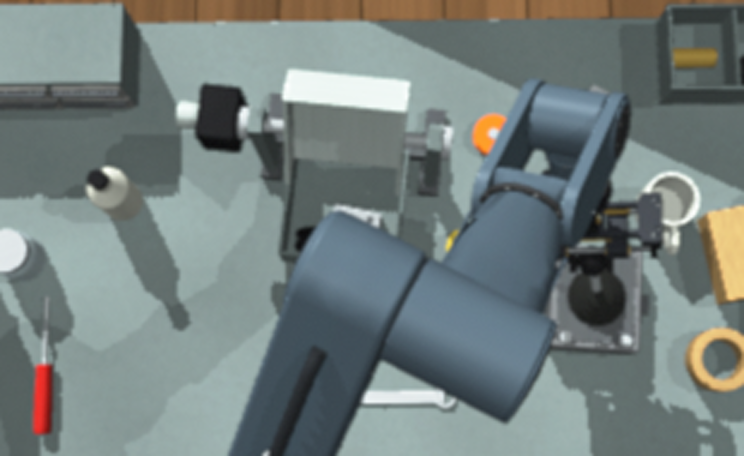

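View pics/side7.png

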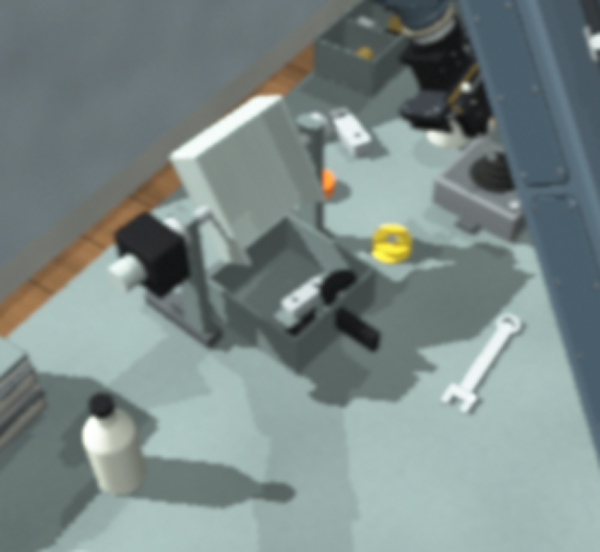

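All three pieces are already out and the tray is well tipped. I'll hold against the stop for two seconds.

```bash
python3 -m pendant '[{"claw":1,"travel":[4.5,3,-1],"dr":[0.003,-0.006,0]},{"claw":1,"travel":[4.5,3,-1],"dr":[0.003,-0.006,0]},{"claw":1,"travel":[4.5,3,-1],"dr":[0.003,-0.006,0]},{"claw":1,"travel":[4.5,3,-1],"dr":[0.003,-0.006,0]},{"claw":1,"travel":[4,3,-1],"dr":[0,0,0]},{"claw":1,"travel":[4,3,-1],"dr":[0,0,0]}]' | grep -v -e gap; python3 -c "
from h import *
ball(); tray()"
```

```text
time: 17.43
ee_pos: [0.5555, -0.2855, 0.1745]
ee_rot: [[-0.018, -0.895, -0.445], [-0.967, 0.128, -0.218], [0.253, 0.427, -0.868]]
ft_force: [-10.9, -7.1, 2.9]
ball 1940 [ 0.5504 -0.2871  0.1758] rms 0.0004 rel TCP mm [-5.1 -1.5  1.4]
top tray tilt 0.773 -> stick 0.267 ->mm 32.0
side tray tilt 0.768 -> stick 0.265 ->mm 31.8
```

```bash
cat >> h.py <<'E'
def tplane():
    for n in ["top","side"]:
        p,d=imaging.snapshot(n); W=cloud(n,d,imaging.camera_params(n))
        X=W-[.718,.038,0]; c,s=np.cos(-.1125),np.sin(-.1125); X=np.stack([X[...,0]*c+X[...,1]*s,-X[...,0]*s+X[...,1]*c,X[...,2]],-1)
        P=X[(d>0)&(abs(X[...,0])<.07)&(abs(X[...,1])<.06)&(X[...,2]>.13)&(X[...,2]<.25)]
        rng=np.random.default_rng(0); best=(0,)
        for _ in range(300):
            q=P[rng.choice(len(P),3,False)]; nn=np.cross(q[1]-q[0],q[2]-q[0]); L=np.linalg.norm(nn)
            if L<1e-6: continue
            nn/=L; k=(abs((P-q[0])@nn)<.003)
            if k.sum()>best[0]: best=(k.sum(),k)
        q=P[best[1]]; nn=np.linalg.svd(q-q.mean(0))[2][2]; nn*=np.sign(nn[2])
        print(n,len(P),best[0],"tray plane tilt",np.arctan2(-nn[0],nn[2]).round(3))
E
python3 -c "
from h import *
tplane(); s=get_state(); F=s['ft_force']; print(s['ee_pos'],F)"
```

```text
top 782 632 tray plane tilt 1.083
side 1080 957 tray plane tilt 1.075
[ 0.55566913 -0.28554706  0.17437508] [-12.37708628  -7.79562728   3.48314563]
```

The tray plane tilt reads 1.08, so the stick is fully over. I continue the hold.

```bash
python3 -m pendant '[{"claw":1,"travel":[3.5,2.3,-1],"dr":[0.003,-0.006,0]},{"claw":1,"travel":[3.5,2.3,-1],"dr":[0.003,-0.006,0]},{"claw":1,"travel":[3.5,2.3,-1],"dr":[0.003,-0.006,0]},{"claw":1,"travel":[3.5,2.3,-1],"dr":[0.003,-0.006,0]},{"claw":1,"travel":[3.5,2.3,-1],"dr":[0.003,-0.006,0]},{"claw":1,"travel":[3.5,2.3,-1],"dr":[0.003,-0.006,0]},{"claw":1,"travel":[3.5,2.3,-1],"dr":[0.003,-0.006,0]},{"claw":1,"travel":[3.5,2.3,-1],"dr":[0.003,-0.006,0]},{"claw":1,"travel":[3.5,2.3,-1],"dr":[0.003,-0.006,0]},{"claw":1,"travel":[3.5,2.3,-1],"dr":[0.003,-0.006,0]},{"claw":1,"travel":[3.5,2.3,-1],"dr":[0.003,-0.006,0]},{"claw":1,"travel":[3.5,2.3,-1],"dr":[0.003,-0.006,0]}]' | grep -v -e gap; python3 -c "
from h import *
tplane(); p,d=imaging.snapshot('side'); cv2.imwrite('pics/side8.png',cv2.resize(p[140:290,150:330],None,fx=4,fy=4,interpolation=cv2.INTER_CUBIC)[:,:,::-1])"
```

```text
time: 18.68
ee_pos: [0.5556, -0.2857, 0.1743]
ee_rot: [[-0.027, -0.876, -0.482], [-0.966, 0.147, -0.212], [0.257, 0.459, -0.85]]
ft_force: [-11.0, -7.4, 3.9]
top 782 614 tray plane tilt 1.09
side 1087 974 tray plane tilt 1.071
```

View pics/side8.png

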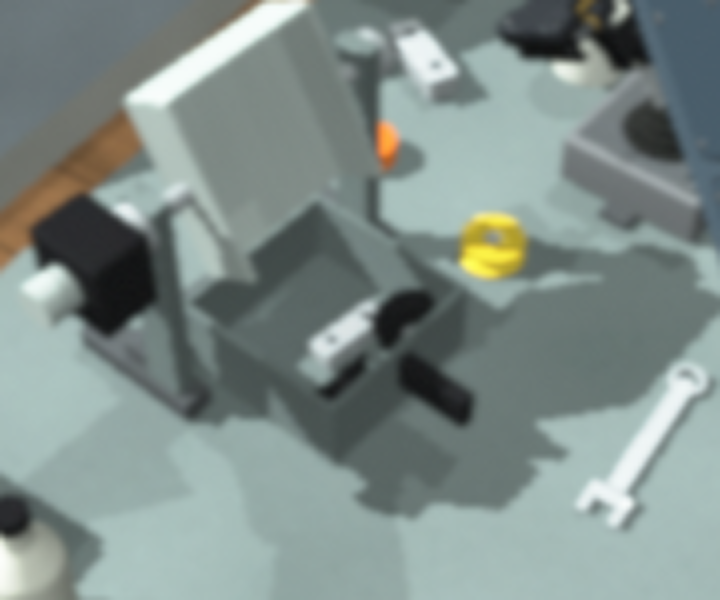

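Tray empty, hardware in the bin. I guide the stick back along the slot.

```bash
for i in 1 2 3; do python3 -m pendant '[{"claw":1,"travel":[-3,-2.2,0.8],"dr":[0.018,-0.045,0]},{"claw":1,"travel":[-3,-2.2,0.8],"dr":[0.018,-0.045,0]}]' | grep -v -e gap -e rot ; done;  python3 -c "
from h import *
ball(); s=get_state(); F=s['ft_force']; print(s['ee_pos'],s['ee_rot'][:,2],F,'Fs',F[0]*.81+F[1]*.59,'Fn',-.59*F[0]+.81*F[1])"
```

```text
time: 19.0
ee_pos: [0.5485, -0.2905, 0.1775]
ft_force: [-3.7, -0.3, 5.5]
time: 19.17
ee_pos: [0.5418, -0.295, 0.1802]
ft_force: [-3.9, -1.9, 1.3]
time: 19.33
ee_pos: [0.5353, -0.2998, 0.1822]
ft_force: [-3.3, -2.8, -1.2]
ball 1545 [ 0.5324 -0.3001  0.1821] rms 0.0003 rel TCP mm [-2.9 -0.3 -0. ]
[ 0.53345571 -0.30032179  0.18249079] [-0.2344967  -0.10888608 -0.96599954] [-4.26729967 -1.70735152  1.36196396] Fs -4.463850129831264 Fn 1.134752072566697
```

```bash
for i in 1 2; do python3 -m pendant '[{"claw":1,"travel":[-2.7,-2,0.4],"dr":[0.015,-0.04,0]},{"claw":1,"travel":[-2.7,-2,0.4],"dr":[0.01,-0.03,0]}]' | grep -v -e gap -e rot ; done;  python3 -c "
from h import *
ball(); s=get_state(); F=s['ft_force']; print(s['ee_pos'],s['ee_rot'][:,2],F,'Fs',F[0]*.81+F[1]*.59,'Fn',-.59*F[0]+.81*F[1])"
```

```text
time: 19.55
ee_pos: [0.5292, -0.304, 0.1834]
ft_force: [-1.2, -0.1, -1.1]
time: 19.72
ee_pos: [0.5249, -0.3075, 0.1842]
ft_force: [-1.2, 0.4, 0.1]
ball 1629 [ 0.5226 -0.3076  0.1837] rms 0.0003 rel TCP mm [-2.2 -0.1 -0.4]
[ 0.52363729 -0.30781545  0.18419148] [-0.08712042 -0.0544676  -0.99470765] [-2.77367952 -1.31415245 -0.33188616] Fs -3.022030360677465 Fn 0.5720074321251325
```

```bash
for i in 1 2; do python3 -m pendant '[{"claw":1,"travel":[-2.3,-2,0.2],"dr":[0.014,-0.022,0]},{"claw":1,"travel":[-2,-1.6,0.1],"dr":[0.012,-0.02,0]}]' | grep -v -e gap -e rot ; done;  python3 -c "
from h import *
ball(); tplane(); s=get_state(); F=s['ft_force']; print(s['ee_pos'],s['ee_rot'][:,2],F,'Fs',F[0]*.81+F[1]*.59,'Fn',-.59*F[0]+.81*F[1])"
```

```text
time: 19.93
ee_pos: [0.5213, -0.3108, 0.1845]
ft_force: [0.1, -1.0, 0.1]
time: 20.1
ee_pos: [0.5187, -0.314, 0.1846]
ft_force: [-1.0, -0.0, -0.4]
ball 1629 [ 0.5164 -0.3134  0.184 ] rms 0.0003 rel TCP mm [-2.2  0.7 -0.6]
top 1564 959 tray plane tilt -0.001
side 954 877 tray plane tilt -0.004
[ 0.51826209 -0.31409041  0.18464187] [ 2.43476352e-03 -6.47549212e-04 -9.99996826e-01] [-1.03703368  0.3034897   0.54094414] Fs -0.6609383529684327 Fn 0.8576765274355254
```

The stick is centred and the tray level. Next I release and retreat upward.

```bash
python3 -m pendant '[{"claw":-1,"travel":[0,0,0],"dr":[0,0,0]},{"claw":-1,"travel":[0,0,0],"dr":[0,0,0]},{"claw":-1,"travel":[0,0,0],"dr":[0,0,0]},{"claw":-1,"travel":[0,0,0],"dr":[0,0,0]},{"claw":-1,"travel":[0,0,0],"dr":[0,0,0]},{"claw":-1,"travel":[0,0,0],"dr":[0,0,0]}]'; python3 -m pendant '[{"claw":-1,"travel":[0,0,20],"dr":[0,0,0]},{"claw":-1,"travel":[0,0,30],"dr":[0,0,0]},{"claw":-1,"travel":[0,0,35],"dr":[0,0,0]},{"claw":-1,"travel":[-10,-20,30],"dr":[0,0,0]},{"claw":-1,"travel":[-20,-30,0],"dr":[0,0,0]},{"claw":-1,"travel":[-20,-30,0],"dr":[0,0,0]},{"claw":-1,"travel":[-20,-30,0],"dr":[0,0,0]},{"claw":-1,"travel":[-20,-30,0],"dr":[0,0,0]},{"claw":-1,"travel":[0,0,0],"dr":[0,0,0]},{"claw":-1,"travel":[0,0,0],"dr":[0,0,0]}]'; python3 -c "
from h import *
tplane()
for n,a in (('top',(slice(90,280),slice(100,410))),('side',(slice(100,330),slice(110,360)))):
    p,d=imaging.snapshot(n); cv2.imwrite('pics/%s9.png'%n,cv2.resize(p[a],None,fx=2.4,fy=2.4,interpolation=cv2.INTER_CUBIC)[:,:,::-1])
"
```

```text
time: 20.75
ee_pos: [0.5227, -0.3135, 0.1848]
ee_rot: [[-0.092, -0.996, 0.007], [-0.996, 0.092, -0.003], [0.003, -0.007, -1.0]]
ft_force: [1.0, 0.5, 0.0]
finger_gap: 0.0707
time: 21.58
ee_pos: [0.4292, -0.4564, 0.3064]
ee_rot: [[-0.087, -0.996, 0.007], [-0.996, 0.087, -0.007], [0.006, -0.008, -1.0]]
ft_force: [0.7, 0.8, 0.3]
finger_gap: 0.0869
top 1563 975 tray plane tilt -0.002
side 947 878 tray plane tilt -0.004
```

View pics/top9.png

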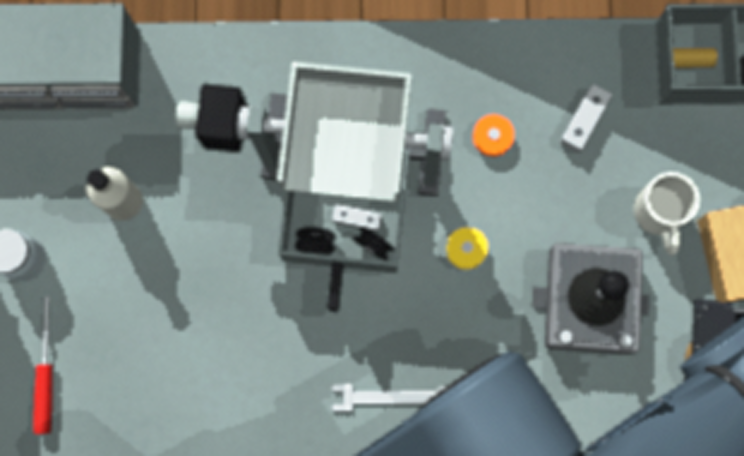

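View pics/side9.png

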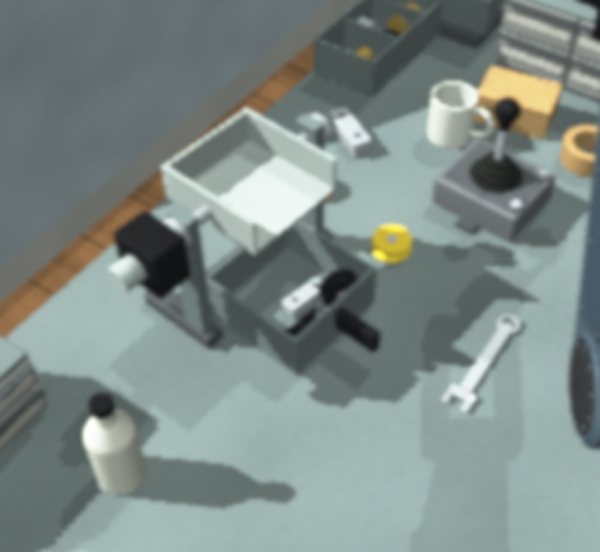

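The tray is empty and all three pieces are in the bin: the spacer and two pulleys at about (355,220), (315,240) and (372,242). The stick is upright. One last check that the bin still touches the bar after the pour.

Run:
```python
from h import *
from scipy.optimize import least_squares
for n in ["top","side"]:
    p,d=imaging.snapshot(n); W=cloud(n,d,imaging.camera_params(n))
    m=(d>0)&(W[...,2]>.069)&(W[...,2]<.082)&(W[...,0]>.53)&(W[...,0]<.77)&(W[...,1]>-.055)&(W[...,1]<.14)
    P=W[m][:,:2]
    def res(x):
        c,s=np.cos(x[2]),np.sin(x[2]); q=(P-x[:2])@np.array([[c,-s],[s,c]])
        return np.abs(q).max(1)-.0825
    f=least_squares(res,[.655,.045,-.11],loss="soft_l1",f_scale=.003)
    x=f.x[:2]-[.718,.038]; c,s=np.cos(-.1125),np.sin(-.1125); print(n,len(P),f.x.round(4),"in tipper",x@np.array([[c,-s],[s,c]]))
```

```text
top 196 [ 0.654   0.0464 -0.111 ] in tipper [-0.06450345  0.00112394]
side 303 [ 0.653   0.0468 -0.1095] in tipper [-0.06561143  0.00146372]
```

```bash
python3 -c "
from h import *
print(order.job_done())"
```

```text
the job is handed in; nothing more can be done
None
```

The job is done and handed in at about 22 s of robot time. The hand-in gave no verdict.

**Bin:** I slid it by its handle between the posts until it stopped against the rear bar, at about 13 N. After the pour it measured x = -64.5 mm (top camera) and -65.6 mm (side camera), y ≈ +1 mm, where the text gives -65 and 0. Both x readings are 0.6 mm farther out than before the pour. That is within measuring noise, so I did not push it in again.

**Stick:** The slot runs about 35° to the left of world +x. I tilted the stick to its stop and held it there for a little over 2 s. The tray then measured 1.07–1.09 rad against the stated 1.04. I guided it back to centre before opening the gripper.

**Sideways force:** The cross-slot force I worked out while following the slot stayed under about 4 N. My first push went straight along +x, about 35° off the slot. I worked that push out using an early 27° slot estimate. At 35° it would be about 4–5 N, with the highest single reading during the push about 5 N. All of these are below the 15 N limit.

**Last pictures:** The tray is empty and level (-0.002 to -0.004 rad), and the spacer and both pulleys are in the bin. The stick is upright. The look-alikes and bystanders in view look undisturbed; the arm hid part of the wrench and tape roll, and I did not measure any of them again.

**One check disagreed:** My first tray-tilt estimate from the rim read low, about 0.77 rad at full tilt. The plane fit and the ball's position both showed the stick fully over.

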